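# Start-up sequence of the spectrometer's switch boxes

## Robot

A 7-joint arm with a two-finger parallel gripper is mounted at the origin on a cart in front of the work surface, level with it; the furniture and walls round the work are solid. World frame = base frame: x ahead of the robot, y to its left, z up, the work surface at z = 0. Lengths are in m, angles in rad, forces in N, time in s.
With the tool pointing down it reaches from about 0.425 to 0.875 m from the base axis. Payload 4.7 kg.
Tool frame: the origin (TCP) lies on the centre line of the jaws, within the pads' length; the fingertips stand 14 mm ahead of it and the grasp point (between the pads) lies 5 mm behind it; z points along the fingers, x is the direction in which the jaws open and shut, and the axes are right-handed (so a half turn about z gives the same grasp; the last joint's range is limited). The gripper opens to 87 mm and grips with 3 to 60 N. Pads are 19 mm wide; open, the fingers measure 117 mm over their backs; the gripper's body (75 mm by 190 mm) begins 51 mm behind the grasp point.
Start: joints at [1.141, 0.321, -0.07, 1.45, 0.023, 1.371, -0.057], TCP at [0.279, -0.587, 0.237] pointing down, gripper open.
Joint ranges: [-2.86, 2.86], [-0.3, 2.09], [-1.38, 1.24], [0.06, 2.45], [-1.56, 4.7], [0.09, 2.05], [-2.69, 2.69]. Speed limits (rad/s): [2.57, 2.57, 3.14, 3.14, 3.14, 3.14, 3.14].

## Interface

Orientations are given as a rotation vector (axis times angle).
In Python, from bench import ctrl gives the robot as it stands.
- The arm moves only by the tool drive_tool, never from a script. Its argument "rows" is a list that holds one entry, the list of rows, each a list of 5 numbers: the shift along the tool's x, y, z scaled (see below), then the turn about the tool's z scaled (see below), then the closure in counts, from 0 (fully open) to 255 (shut). In form: [[[dx, dy, dz, spin, jaw], ...]]. A call has 1 to 20 rows; each row is the pose to reach, as a shift and turn from the pose commanded when the call began, along the tool's axes at that moment, turning the shorter way round; what a row does not reach only later rows make up. The controller multiplies each number of a shift by 300 mm and each number of a turn by pi rad. A row lasts 1/8 s, in which the tool goes at most 62.5 mm and 10.7 degrees, less where a joint would pass 70% of its speed; a pose out of reach is approached as far as the arm can. A call with a number of a shift or a turn outside -1 to 1 is refused whole. A call with a gripper value outside its range is refused whole. The fingers move at their own pace and stop on an object; "grip_force" is the grip in N (left out, the last holds). Time passes only in rows, so rows that repeat a pose let the fingers close. It gives the time, the measured TCP pose, the force and the opening at its end, in the units of the state.
- ctrl.get_state(): the state, without advancing time (a new reading comes with each control period).
- ctrl.get_image(name): name is "scene" or "top" or "wrist"; returns a dict with "img" (384x512x3 uint8, blue, green, red), "camera_matrix" (3x3 intrinsics, pixels), "k1" (the pictures are not rectified: a ray, as slopes to the right and down, at radius r is drawn at 1 + k1 r^2 times it, then the intrinsics apply), "R" (3x3) and "t" (3): a world point X has camera coordinates R X + t. Camera axes: x right, y down, z forward; pixel columns grow to the right and rows downward; lengths in m; the calibration is good to about 2 mm. A picture is of the moment at which its call begins. There is no depth.
- ctrl.close_job(): hands the job in, once; it reports no verdict.
The state is a dict: "time": time; "joint_positions": joint angles; "qd": joint speeds; "joint_torque": joint torques, N m; "position": TCP position; "tool_rot": TCP orientation; "ft_force": force on the tool from outside, world axes, zero at the start; "torque": the same for the moment, N m; "grip_width": opening from 0.0 (shut) to 1.0 (fully open).
Only numpy, scipy, OpenCV 4.12 (cv2) and the standard library are available. Lean on these libraries where they do the work, as an engineer would, in place of code of your own. Each camera call takes 0.05 s, during which the arm holds its last target.

## Task

Switch on the spectrometer's three supply boxes in their safe order: first press down the round key (cooling water), then the square key (gas), and last the long bar key (lamp), each with a light press, until it is down and stays down. Never press a key before its turn, do not shove or lift the boxes, and leave the bottles and glassware standing where they are.

Things in the scene. Friction and masses are not known exactly. Their poses are not given: they have to be found in the camera images.
- water_box: cooling-water switch box: loose grey box, 64 (x) x 84 (y) x 42 (z) mm, about 0.7 kg, standing flat on rubber feet, with a round key 36 mm across in the middle of its top. Origin: centre of the underside; z up; the vent slots are on the -x side. The upright front of the tall spectrometer (47 cm high) stands behind the boxes at world x = 0.55, its knob at 0.54
- water_key_top (a point): centre of the top face of the cooling-water box's key (a round key 36 mm across); moves with the key. 60 mm above the bench while the key is up (18 mm proud of the box), 50 mm when fully down
- water_key (a joint): travel of the cooling-water box's key, m: 0 up (as at the start), 0.010 fully down at its stop. It goes straight down against about 4 N all the way and stays where it is left (no return spring)
- gas_box: gas switch box: loose grey box, 64 (x) x 84 (y) x 42 (z) mm, about 0.7 kg, standing flat on rubber feet, with a square key 34 x 34 mm in the middle of its top. Origin: centre of the underside; z up; the vent slots are on the -x side. The upright front of the tall spectrometer (47 cm high) stands behind the boxes at world x = 0.55, its knob at 0.54
- gas_key_top (a point): centre of the top face of the gas box's key (a square key 34 x 34 mm); moves with the key. 60 mm above the bench while the key is up (18 mm proud of the box), 50 mm when fully down
- gas_key (a joint): travel of the gas box's key, m: 0 up (as at the start), 0.010 fully down at its stop. It goes straight down against about 4 N all the way and stays where it is left (no return spring)
- lamp_box: lamp switch box: loose grey box, 64 (x) x 84 (y) x 42 (z) mm, about 0.7 kg, standing flat on rubber feet, with a long narrow bar key 16 x 60 mm (long along the box's y) in the middle of its top. Origin: centre of the underside; z up; the vent slots are on the -x side. The upright front of the tall spectrometer (47 cm high) stands behind the boxes at world x = 0.55, its knob at 0.54
- lamp_key_top (a point): centre of the top face of the lamp box's key (a long narrow bar key 16 x 60 mm (long along the box's y)); moves with the key. 60 mm above the bench while the key is up (18 mm proud of the box), 50 mm when fully down
- lamp_key (a joint): travel of the lamp box's key, m: 0 up (as at the start), 0.010 fully down at its stop. It goes straight down against about 4 N all the way and stays where it is left (no return spring)
- sample_1: bystander, loose: white screw-cap sample bottle, 38 mm across, 76 mm tall. Origin: centre of the underside
- sample_2: bystander, loose: white screw-cap sample bottle, 38 mm across, 76 mm tall. Origin: centre of the underside
- flask_100b: bystander, loose: glass volumetric flask with stopper, 61 mm across, 165 mm tall. Origin: centre of the underside
- beaker_50: bystander, loose: small glass beaker, 48 mm across, 58 mm tall. Origin: centre of the underside
- petri_dish: bystander, loose: flat glass dish with lid, 62 mm across, 15 mm tall. Origin: centre of the underside
- crucible_1: bystander, loose: porcelain crucible, 41 mm across, 31 mm tall. Origin: centre of the underside

How it is judged:
On the way, in this order (a step that is already met when the one before it is completed fails the run):
1. the round key is down (value of joint water_key above 0.006 m), for 0.1 s.
2. then the square key is down (value of joint gas_key above 0.006 m), for 0.1 s.
3. last the bar key is down (value of joint lamp_key above 0.006 m), for 0.1 s.
At the end, for the whole second after the job is handed in: All three keys are down by more than 6 of their 10 mm; the boxes stand flat and at rest within 20 mm of where they started, and every bystander within 15 mm (value of joint each of water_key, gas_key, lamp_key above 0.006 m and distance of each of water_box, gas_box, lamp_box from where it was at the start of the episode below 0.02 m and angle between each of water_box, gas_box, lamp_box's own z axis and vertical below 0.1 rad and linear speed of each of water_box, gas_box, lamp_box below 0.02 m/s and distance of each of sample_1, sample_2, flask_100b, beaker_50, petri_dish, crucible_1 from where it was at the start of the episode below 0.015 m); the robot touches nothing.
It fails at once if the square key is pressed (over 3 mm) while the round key is not yet down (6 mm) (value of joint gas_key above 0.003 m and value of joint water_key below 0.006 m).
It fails at once if the bar key is pressed (over 3 mm) while the square key is not yet down (6 mm) (value of joint lamp_key above 0.003 m and value of joint gas_key below 0.006 m).
It fails at once if a box or its key is pressed with more than 25 N (contact force between any of the fingers, the arm and water_box above 25 N or contact force between any of the fingers, the arm and gas_box above 25 N or contact force between any of the fingers, the arm and lamp_box above 25 N).
It fails at once if a box is lifted by more than 6 mm or moved by more than 20 mm (height (world z) of any of water_box, gas_box, lamp_box above 0.006 m or distance of any of water_box, gas_box, lamp_box from where it was at the start of the episode above 0.02 m).
It fails at once if a bystander is moved by more than 15 mm (distance of any of sample_1, sample_2, flask_100b, beaker_50, petri_dish, crucible_1 from where it was at the start of the episode above 0.015 m).
It also fails if it takes over 59 s, if anything falls off the work surface, if the arm or the gripper's body presses on something with over 40 N, if the wrist force passes 120 N, or if a joint passes its speed limit or range.

## Working session

There is one attempt and no reset: what is moved stays moved. The work goes in short steps, Python scripts to look and compute and a tool call to move; the robot and the scene stay as the last step left them, time stands still between calls to the robot, and variables do not carry over. Pictures are saved under pics/ and viewed, and the job is handed in when it is done.

Besides the shell and the picture viewer there is one more tool, called after "Emit:" as a command line: name --argument value ..., lists and objects as JSON in quotes. drive_tool: Moves the arm, as the interface text tells. Its arguments: {"type":"object","properties":{"rows":{"type":"array"},"grip_force":{"type":"number"}},"required":["rows"]}

```bash
mkdir -p pics
cat > h.py <<'E'
import numpy as np,cv2
from bench import ctrl
def cam(n):
    d=ctrl.get_image(n); return d
E
python3 - <<'E'
from h import *
s=ctrl.get_state()
for k,v in s.items(): print(k,np.round(v,4))
for n in ["scene","top","wrist"]:
    d=ctrl.get_image(n); cv2.imwrite(f"pics/a_{n}.png",d["img"]); 
    print(n,d["camera_matrix"],d["k1"],(-d["R"].T@d["t"]),d["R"])
    np.savez(f"a_{n}.npz",**{k:d[k] for k in d})
E
```

```text
time 0.0
joint_positions [ 1.1411  0.3218 -0.0701  1.4517  0.0226  1.3708 -0.0569]
qd [ 0.0004  0.0008 -0.0013 -0.0002  0.0031 -0.0005  0.0008]
joint_torque [-7.00000e-04 -4.91293e+01 -4.04300e-01 -3.12521e+01 -6.40000e-02
  4.39000e-02  2.00000e-04]
position [ 0.2788 -0.5866  0.2355]
tool_rot [-2.6551e+00  1.6775e+00  2.6000e-03]
ft_force [-0.5621  0.6301  0.2481]
torque [ 0.0406  0.0503 -0.018 ]
grip_width 1.0029
scene [[454.98509678   0.         254.75759834]
 [  0.         454.98509678 191.88289517]
 [  0.           0.           1.        ]] -0.004152221384166959 [-0.41170017  0.37413377  1.3190049 ] [[-0.44652809 -0.89457758 -0.01853689]
 [-0.69377819  0.35923339 -0.62419804]
 [ 0.56505265 -0.26586147 -0.78104621]]
top [[351.38703641   0.         251.86281074]
 [  0.         351.38703641 197.11209905]
 [  0.           0.           1.        ]] -0.009812812219052397 [ 0.32566728 -0.0476678   1.07702841] [[ 0.00257898 -0.99990813  0.01330739]
 [-0.98829323 -0.00457856 -0.15249763]
 [ 0.15254455 -0.01275831 -0.98821424]]
wrist [[321.24228094   0.         252.3644216 ]
 [  0.         321.24228094 190.44276281]
 [  0.           0.           1.        ]] -0.05420817191971672 [ 0.35197027 -0.55229446  0.38347117] [[ 0.42945343 -0.90308622 -0.00224383]
 [-0.86279933 -0.41102673  0.29433714]
 [-0.26673408 -0.12446812 -0.95569902]]
```

View pics/a_scene.png

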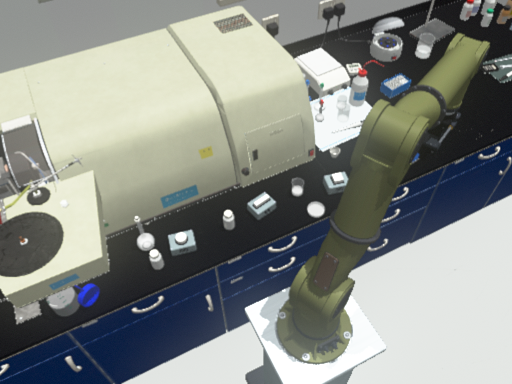

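View pics/a_top.png

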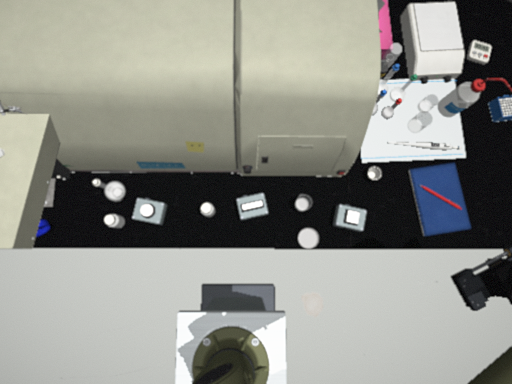

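View pics/a_wrist.png

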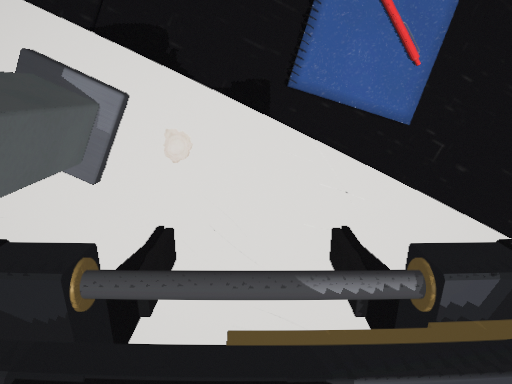

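The top view shows the round key at about (147,210), the bar key at (252,206) and the square key at (352,216). The bottles, flask, beaker, dish and crucible stand between the boxes and around them. Next I'll measure the positions and check the neighbours.

```bash
cat >> h.py <<'E'
def ray(d,u,v):
    K=d["camera_matrix"];k=float(d["k1"])
    D=np.array([(u-K[0,2])/K[0,0],(v-K[1,2])/K[1,1]]);x=D.copy()
    for _ in range(20): x=D/(1+k*(x@x))
    R=d["R"];return -R.T@d["t"],R.T@np.array([x[0],x[1],1])
def onz(d,u,v,z):
    o,r=ray(d,u,v);return o+r*(z-o[2])/r[2]
def proj(d,X):
    c=d["R"]@X+d["t"];s=c[:2]/c[2];s=s*(1+float(d["k1"])*(s@s));K=d["camera_matrix"]
    return np.array([K[0,0]*s[0]+K[0,2],K[1,1]*s[1]+K[1,2]])
E
python3 - <<'E'
from h import *
t=dict(np.load("a_top.npz"));s=dict(np.load("a_scene.npz"))
im=t["img"]
crop=im[160:255,80:390];cv2.imwrite("pics/b_top.png",cv2.resize(crop,None,fx=2.58,fy=2.58,interpolation=cv2.INTER_CUBIC))
c2=s["img"][140:280,120:360];cv2.imwrite("pics/b_scene.png",cv2.resize(c2,None,fx=3,fy=3,interpolation=cv2.INTER_CUBIC))
for nm,(u,v) in dict(water=(147,210),lamp=(252,206),gas=(352,216)).items():
    for d,n in((t,"top"),(s,"scene")):
        if n=="scene": u,v=proj(s,P)
        img=d["img"]; r=14
        y0,x0=int(v)-r,int(u)-r
        g=img[y0:y0+2*r,x0:x0+2*r].min(axis=2)
        m=(g>205).astype(np.uint8)
        k,l,st,ce=cv2.connectedComponentsWithStats(m)
        i=1+np.argmin(np.hypot(*(ce[1:]-r).T)+ (st[1:,4]<15)*100)
        c=ce[i]+[x0,y0]; p=onz(d,c[0],c[1],.06)
        print(nm,n,c.round(1),st[i],p.round(4), cv2.minAreaRect(np.argwhere(l==i)[:,::-1].astype(np.float32)))
        P=p
for nm,(u,v),z in [("s1cap",(114,220),.076),("s2",(207,209),.076),("stop",(97,183),.165),("flask",(115,191),.03),("beaker",(303,203),.03),("petri",(308,239),.015),("cruc",(374,173),.03)]:
    print(nm,onz(t,u,v,z).round(3))
E
```

```text
water top [146.  209.6] [  7   8  13  12 127] [0.4445 0.2467 0.06  ] ((13.0, 13.5), (11.0, 12.0), 90.0)
water scene [180.5 236.4] [ 9 10 12 10 92] [0.4435 0.2473 0.06  ] ((14.5, 14.5), (9.0, 11.0), 90.0)
lamp top [251.8 204.7] [  4   8  21  10 122] [ 0.4602 -0.0607  0.06  ] ((13.929410934448242, 12.682352066040039), (5.857122898101807, 20.825326919555664), 77.47119140625)
lamp scene [261.  199.2] [ 7 10 15 12 80] [ 0.4599 -0.0593  0.06  ] ((14.076921463012695, 15.11538314819336), (4.714951515197754, 16.086305618286133), 56.30992889404297)
gas top [352.9 216.4] [  9   8  13  14 144] [ 0.427  -0.3558  0.06  ] ((14.923076629638672, 14.384614944458008), (12.159199714660645, 11.7669677734375), 11.309932708740234)
gas scene [337.6 176.3] [ 9 11 12  9 78] [ 0.4255 -0.3535  0.06  ] ((14.588235855102539, 15.352941513061523), (7.761139392852783, 10.186494827270508), 75.96376037597656)
s1cap [0.413 0.331 0.076]
s2 [0.445 0.068 0.076]
stop [0.502 0.348 0.165]
flask [0.504 0.351 0.03 ]
beaker [ 0.47  -0.215  0.03 ]
petri [ 0.363 -0.231  0.015]
cruc [ 0.564 -0.435  0.03 ]
```

View pics/b_top.png

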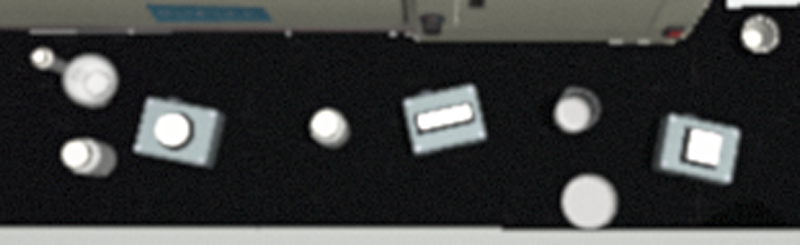

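View pics/b_scene.png

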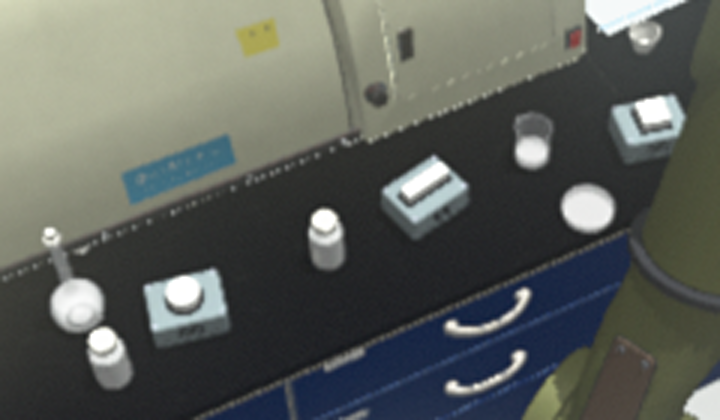

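```bash
cat >> h.py <<'E'
from scipy.spatial.transform import Rotation as Ro
def go(x,y,z,az):
    "units for target TCP and world azimuth (deg) of the -tool y (camera) side"
    s=ctrl.get_state();R=Ro.from_rotvec(s["tool_rot"]).as_matrix()
    d=R.T@(np.array([x,y,z])-s["position"])/.3
    a=np.degrees(np.arctan2(*(-R[:2,1])[::-1]))
    sp=-((az-a+180)%360-180)/180
    print("pos",np.round(s["position"],4),"camaz",round(a,1),"tilt",np.round(R[:2,2],3),"F",np.round(s["ft_force"],2),"q7",round(s["joint_positions"][6],2),"t",s["time"],"w",s["grip_width"])
    print("cmd",np.round(d,3),"spin",round(sp,3))
E
python3 - <<'E'
from h import *
go(.41,-.40,.235,140)
t=dict(np.load("a_top.npz"))
cv2.imwrite("pics/c.png",cv2.resize(t["img"][230:330,420:512],None,fx=6,fy=6,interpolation=cv2.INTER_CUBIC))
im=t["img"]
for nm,(x0,y0,w,h) in dict(water=(128,192,42,36),lamp=(232,188,42,34),gas=(330,200,42,36)).items():
    g=im[y0:y0+h,x0:x0+w].max(axis=2);c,_=cv2.findContours((g>90).astype(np.uint8),0,2)
    c=max(c,key=cv2.contourArea)+[x0,y0]
    r=cv2.minAreaRect(c.astype(np.float32));b=cv2.boxPoints(r)
    W=np.array([onz(t,*p,.03)[:2] for p in b]);e=[W[1]-W[0],W[2]-W[1]]
    print(nm,[ (np.linalg.norm(v).round(3),np.degrees(np.arctan2(v[1],v[0])).round(1)) for v in e])
E
```

```text
pos [ 0.2789 -0.5867  0.2357] camaz 25.4 tilt [-0.001  0.001] F [-0.07  0.2  -0.65] q7 -0.06 t 0.15 w 0.9997699183353537
cmd [-0.374 -0.662  0.003] spin -0.637
water [(np.float64(0.07), np.float64(-11.0)), (np.float64(0.09), np.float64(-103.8))]
lamp [(np.float64(0.087), np.float64(-76.8)), (np.float64(0.068), np.float64(-167.5))]
gas [(np.float64(0.068), np.float64(-14.4)), (np.float64(0.088), np.float64(-102.4))]
```

View pics/c.png

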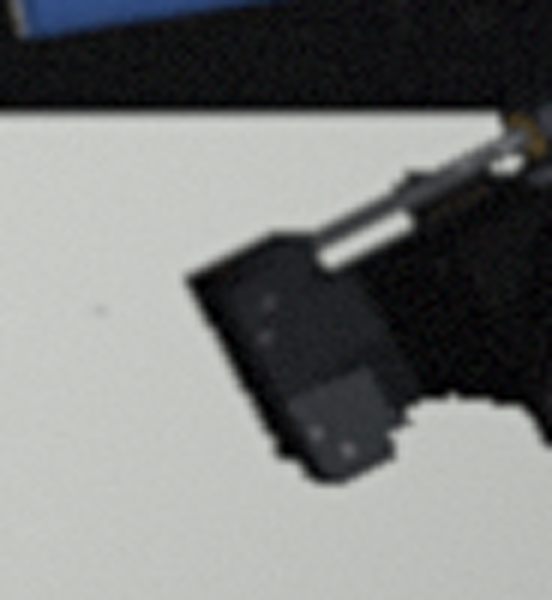

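The crop shows the gripper's body with no camera housing sticking out past it. I'll still turn that side away from the spectrometer.

Emit:
drive_tool --rows '[[[-0.1,-0.17,0.0,-0.05,255],[-0.2,-0.34,0.0,-0.1,255],[-0.3,-0.5,0.0,-0.16,255],[-0.374,-0.662,0.0,-0.22,255],[-0.374,-0.662,0.0,-0.27,255],[-0.374,-0.662,0.0,-0.32,255],[-0.374,-0.662,0.0,-0.38,255],[-0.374,-0.662,0.0,-0.44,255],[-0.374,-0.662,0.0,-0.5,255],[-0.374,-0.662,0.0,-0.55,255],[-0.374,-0.662,0.0,-0.6,255],[-0.374,-0.662,0.0,-0.637,255],[-0.374,-0.662,0.0,-0.637,255]]]' --grip_force 20

```text
time: 1.78
position: [0.4101, -0.4004, 0.2363]
tool_rot: [-2.847, -1.328, 0.0]
ft_force: [0.3, -0.1, -0.2]
grip_width: 0.003
```

Run:
```python
from h import *
print(ctrl.get_state()["joint_positions"])
go(.435,-.05,.235,192.5)
go(.444,.247,.235,192.5)
```

```text
[ 1.06525235  0.17961828 -0.38168996  1.63666616  0.06837698  1.33905204
  1.54620891]
pos [ 0.4101 -0.4004  0.2363] camaz 140.0 tilt [-0.  0.] F [ 0.27 -0.11 -0.16] q7 1.55 t 1.775 w 0.003077725848874744
cmd [ 0.948 -0.687  0.005] spin -0.292
pos [ 0.4101 -0.4004  0.2363] camaz 140.0 tilt [-0.  0.] F [ 0.27 -0.11 -0.16] q7 1.55 t 1.775 w 0.003077725848874744
cmd [ 1.726 -1.3    0.005] spin -0.292
```

Emit:
drive_tool --rows '[[[0.14,-0.1,0.0,-0.04,255],[0.28,-0.2,0.0,-0.08,255],[0.42,-0.3,0.0,-0.13,255],[0.56,-0.4,0.0,-0.18,255],[0.7,-0.5,0.0,-0.23,255],[0.84,-0.6,0.0,-0.28,255],[0.948,-0.687,0.005,-0.292,255],[0.948,-0.687,0.005,-0.292,255],[0.948,-0.687,0.005,-0.292,255]]]'

```text
time: 2.9
position: [0.4345, -0.0508, 0.2351]
tool_rot: [1.965, 2.45, -0.001]
ft_force: [-1.2, -0.4, -1.0]
grip_width: 0.004
```

Run:
```python
from h import *
print(ctrl.get_state()["joint_positions"])
go(.444,.247,.235,192.5)
go(.444,.247,.10,192.5)
```

```text
[ 0.81066518 -0.1394159  -0.68401025  1.92407158 -0.08975409  1.32666925
  1.94273644]
pos [ 0.4345 -0.0508  0.2351] camaz -167.5 tilt [ 0.    -0.001] F [-1.17 -0.37 -0.97] q7 1.94 t 2.9 w 0.0037143040783763144
cmd [ 0.962  0.246 -0.001] spin 0.0
pos [ 0.4345 -0.0508  0.2351] camaz -167.5 tilt [ 0.    -0.001] F [-1.17 -0.37 -0.97] q7 1.94 t 2.9 w 0.0037143040783763144
cmd [0.963 0.246 0.449] spin 0.0
```

Emit:
drive_tool --rows '[[[0.14,0.036,0.0,0.0,255],[0.28,0.07,0.0,0.0,255],[0.42,0.107,0.0,0.0,255],[0.56,0.143,0.0,0.0,255],[0.7,0.18,0.0,0.0,255],[0.84,0.215,0.0,0.0,255],[0.962,0.246,0.0,0.0,255],[0.962,0.246,0.0,0.0,255],[0.962,0.246,0.0,0.0,255]]]'

```text
time: 4.03
position: [0.4442, 0.2458, 0.2345]
tool_rot: [-1.967, -2.449, 0.002]
ft_force: [0.3, -0.4, -0.3]
grip_width: 0.004
```

Run:
```python
from h import *
print(ctrl.get_state()["joint_positions"])
go(.444,.247,.085,192.5)
for n in ["scene","top","wrist"]:
    d=ctrl.get_image(n); cv2.imwrite(f"pics/d_{n}.png",d["img"])
```

```text
[ 0.51337847  0.10755683 -1.12138414  1.76985464  0.0997724   1.32726116
  1.15863416]
pos [0.4442 0.2458 0.2345] camaz -167.5 tilt [-0.001 -0.001] F [ 0.32 -0.36 -0.26] q7 1.16 t 4.025 w 0.004481878812757779
cmd [0.004 0.001 0.498] spin -0.0
```

View pics/d_scene.png

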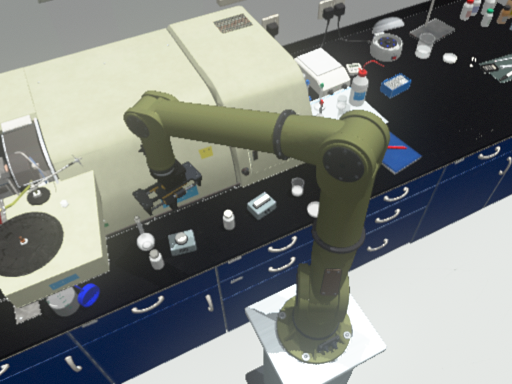

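View pics/d_wrist.png

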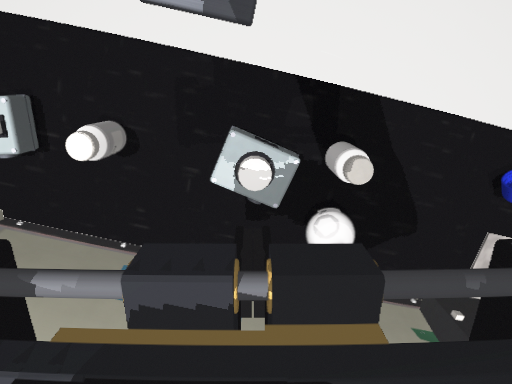

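The scene view shows the tool above the water box, with the forearm clear of the spectrometer. The wrist view shows the round key at about (255,172). I'll refine its position from the wrist view.

Run:
```python
from h import *
d=ctrl.get_image("wrist")
g=d["img"][150:195,230:280].min(axis=2)
cv2.imwrite("pics/e.png",cv2.resize(d["img"][120:215,205:305],None,fx=6,fy=6))
print(onz(d,255,172,.06))
go(.444,.247,.085,192.5)
```

```text
[0.4416346  0.24775207 0.06      ]
pos [0.444  0.2461 0.2349] camaz -167.5 tilt [ 0.    -0.001] F [ 0.56 -0.41  0.42] q7 1.16 t 4.225 w 0.0027909706212975536
cmd [0.004 0.001 0.5  ] spin -0.0
```

View pics/e.png

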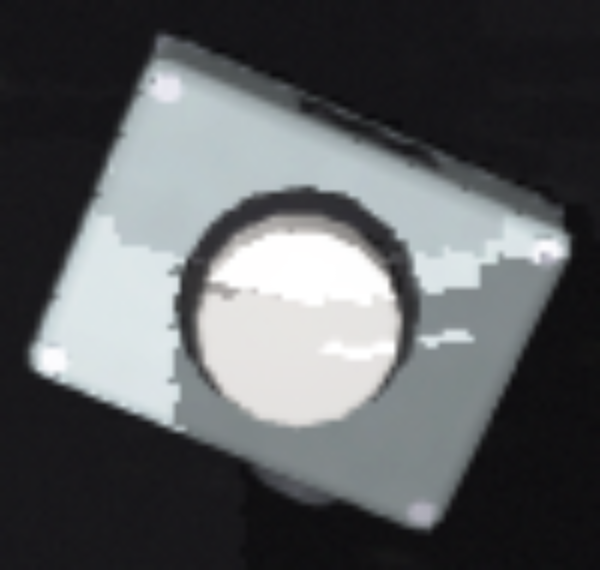

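The round key is centred at about (255,174), which agrees with the other views to within 3 mm. I'm going down to just above it.

Emit:
drive_tool --rows '[[[0.004,0.003,0.1,0.0,255],[0.004,0.003,0.2,0.0,255],[0.004,0.003,0.3,0.0,255],[0.004,0.003,0.38,0.0,255],[0.004,0.003,0.44,0.0,255],[0.004,0.003,0.48,0.0,255],[0.004,0.003,0.5,0.0,255],[0.004,0.003,0.5,0.0,255],[0.004,0.003,0.5,0.0,255]]]'

```text
time: 5.35
position: [0.4445, 0.2494, 0.0857]
tool_rot: [1.963, 2.452, 0.002]
ft_force: [0.4, 0.1, -0.2]
grip_width: 0.005
```

Run:
```python
from h import *
go(.443,.247,.0665,192.5)
for n in ["scene","top"]:
    d=ctrl.get_image(n); u,v=proj(d,np.array([.444,.247,.06])).astype(int)
    cv2.imwrite(f"pics/f_{n}.png",cv2.resize(d["img"][v-60:v+50,u-60:u+60],None,fx=5,fy=5))
```

```text
pos [0.4445 0.2494 0.0857] camaz -167.4 tilt [0.001 0.   ] F [ 0.35  0.13 -0.18] q7 0.98 t 5.35 w 0.005430142579083864
cmd [-0.007 -0.007  0.064] spin 0.001
```

View pics/f_scene.png

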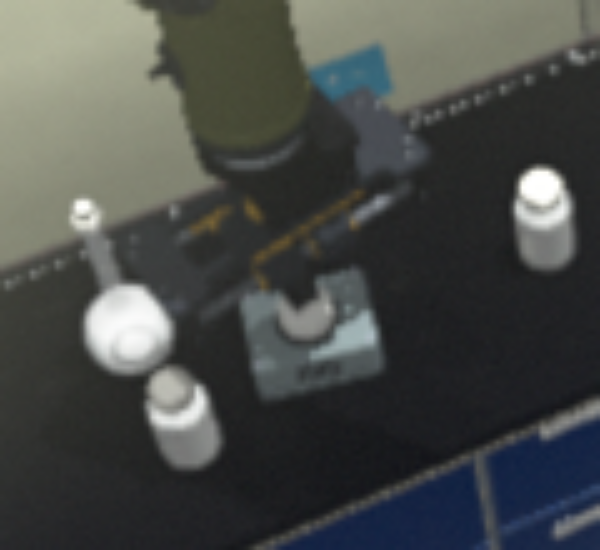

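The fingertips are over the round key, and the flask and bottle are clear. Starting a slow press.

Emit:
drive_tool --rows '[[[-0.005,-0.006,0.015,0.0,255],[-0.007,-0.007,0.03,0.0,255],[-0.007,-0.007,0.037,0.0,255],[-0.007,-0.007,0.041,0.0,255],[-0.007,-0.007,0.045,0.0,255],[-0.007,-0.007,0.045,0.0,255]]]'

```text
time: 6.2
position: [0.4426, 0.2467, 0.0714]
tool_rot: [-1.963, -2.453, -0.001]
ft_force: [0.2, -0.2, 0.5]
grip_width: 0.0
```

Emit:
drive_tool --rows '[[[0,0,0.003,0,255],[0,0,0.006,0,255],[0,0,0.008,0,255],[0,0,0.008,0,255]]]'

```text
time: 6.7
position: [0.4427, 0.2469, 0.0692]
tool_rot: [1.963, 2.453, 0.001]
ft_force: [-1.0, 0.1, 3.1]
grip_width: 0.006
```

Emit:
drive_tool --rows '[[[0,0,0.003,0,255],[0,0,0.006,0,255],[0,0,0.009,0,255],[0,0,0.009,0,255]]]'

```text
time: 7.2
position: [0.4427, 0.2469, 0.0664]
tool_rot: [-1.963, -2.453, -0.001]
ft_force: [0.9, 1.5, 2.8]
grip_width: 0.006
```

Emit:
drive_tool --rows '[[[0,0,0.003,0,255],[0,0,0.006,0,255],[0,0,0.009,0,255],[0,0,0.009,0,255]]]'

```text
time: 7.7
position: [0.4427, 0.2469, 0.0644]
tool_rot: [1.963, 2.452, 0.0]
ft_force: [-0.9, 0.4, 8.2]
grip_width: 0.002
```

Emit:
drive_tool --rows '[[[0,0,0.001,0,255],[0,0,0.002,0,255],[0,0,0.002,0,255]]]'

```text
time: 8.07
position: [0.4428, 0.2469, 0.0643]
tool_rot: [1.963, 2.452, -0.0]
ft_force: [-3.0, -1.0, 13.4]
grip_width: 0.007
```

At its stop, with the force rising to 13 N. Retracting now.

Emit:
drive_tool --rows '[[[0,0,-0.02,0,255],[0,0,-0.08,0,255],[0,0,-0.2,0,255],[0,0,-0.35,0,255],[0,0,-0.5,0,255],[0,0,-0.57,0,255],[0,0,-0.57,0,255],[0,0,-0.57,0,255]]]'

```text
time: 9.07
position: [0.4419, 0.2459, 0.2333]
tool_rot: [-1.963, -2.452, 0.003]
ft_force: [0.6, -0.0, -0.3]
grip_width: 0.002
```

Run:
```python
from h import *
print(ctrl.get_state()["joint_positions"])
go(.435,-.04,.235,192.5)
go(.427,-.356,.235,192.5)
d=ctrl.get_image("wrist"); cv2.imwrite("pics/g.png",cv2.resize(d["img"][120:215,205:305],None,fx=6,fy=6))
```

```text
[ 0.53315105  0.10622754 -1.14287865  1.77520428  0.09977873  1.32502315
  1.15921617]
pos [0.4419 0.2459 0.2333] camaz -167.4 tilt [-0.001 -0.001] F [ 0.63 -0.01 -0.32] q7 1.16 t 9.075 w 0.00203772728228109
cmd [-0.925 -0.231 -0.005] spin 0.001
pos [0.4419 0.2459 0.2333] camaz -167.4 tilt [-0.001 -0.001] F [ 0.63 -0.01 -0.32] q7 1.16 t 9.075 w 0.00203772728228109
cmd [-1.947 -0.487 -0.004] spin 0.001
```

View pics/g.png

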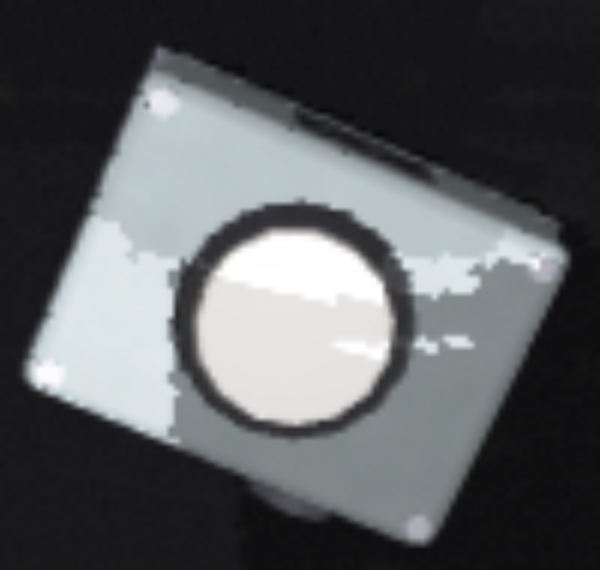

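The round key's side wall is no longer visible, so it is down, and the box hasn't moved. Moving to the gas box.

Emit:
drive_tool --rows '[[[-0.14,-0.035,0,0,255],[-0.28,-0.07,0,0,255],[-0.42,-0.105,0,0,255],[-0.56,-0.14,0,0,255],[-0.7,-0.175,0,0,255],[-0.84,-0.21,0,0,255],[-0.925,-0.231,0,0,255],[-0.925,-0.231,0,0,255]]]'

```text
time: 10.12
position: [0.4346, -0.0411, 0.2328]
tool_rot: [-1.966, -2.446, 0.001]
ft_force: [-0.0, 1.4, -0.3]
grip_width: 0.002
```

Run:
```python
from h import *
print(ctrl.get_state()["joint_positions"])
go(.427,-.355,.235,192.5)
```

```text
[ 0.88086649 -0.14522119 -0.76424293  1.92524747 -0.10448213  1.32557519
  1.93514666]
pos [ 0.4346 -0.0411  0.2328] camaz -167.6 tilt [-0.003  0.001] F [-0.02  1.44 -0.34] q7 1.94 t 10.125 w 0.0023372849674758523
cmd [-1.016 -0.25  -0.009] spin -0.0
```

Emit:
drive_tool --rows '[[[-0.14,-0.035,0,0.03,255],[-0.28,-0.07,0,0.06,255],[-0.42,-0.104,0,0.09,255],[-0.56,-0.138,0,0.12,255],[-0.7,-0.172,0,0.15,255],[-0.84,-0.207,0,0.15,255],[-0.95,-0.235,0,0.15,255],[-1.0,-0.247,0,0.15,255],[-1.0,-0.247,0,0.15,255]]]'

```text
time: 11.25
position: [0.4294, -0.3475, 0.2335]
tool_rot: [-2.48, -1.926, -0.001]
ft_force: [-0.0, -0.0, 0.5]
grip_width: 0.008
```

Run:
```python
from h import *
print(ctrl.get_state()["joint_positions"])
go(.427,-.355,.085,165)
d=ctrl.get_image("wrist"); cv2.imwrite("pics/i.png",d["img"])
print(proj(d,np.array([.427,-.356,.06])))
```

```text
[ 1.11598847  0.14984915 -0.53056477  1.68419622  0.07655519  1.32992445
  1.8925316 ]
pos [ 0.4294 -0.3475  0.2335] camaz 165.7 tilt [-0.     0.002] F [-0.01 -0.05  0.51] q7 1.89 t 11.25 w 0.007802165525209568
cmd [-0.027 -0.001  0.495] spin 0.004
[243.70212481 174.11072176]
```

View pics/i.png

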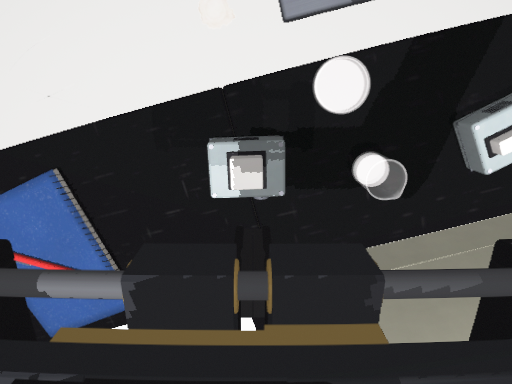

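The wrist view shows the square key at about (247,173), within 2 mm of where I expected it. Going down.

Emit:
drive_tool --rows '[[[-0.024,0.0,0.1,0,255],[-0.024,0.0,0.2,0,255],[-0.024,0.0,0.3,0,255],[-0.024,0.0,0.38,0,255],[-0.024,0.0,0.44,0,255],[-0.024,0.0,0.48,0,255],[-0.024,0.0,0.495,0,255],[-0.024,0.0,0.495,0,255],[-0.024,0.0,0.495,0,255]]]'

```text
time: 12.42
position: [0.4277, -0.3557, 0.0864]
tool_rot: [2.481, 1.926, 0.0]
ft_force: [-0.2, 0.3, 0.0]
grip_width: 0.007
```

Run:
```python
from h import *
go(.427,-.3545,.0715,165)
for n in ["scene","top"]:
    d=ctrl.get_image(n); u,v=proj(d,np.array([.427,-.355,.06])).astype(int)
    cv2.imwrite(f"pics/j_{n}.png",cv2.resize(d["img"][v-60:v+50,u-60:u+60],None,fx=5,fy=5))
```

```text
pos [ 0.4277 -0.3557  0.0864] camaz 165.6 tilt [ 0.001 -0.001] F [-0.17  0.34  0.  ] q7 1.84 t 12.425 w 0.006627147378624105
cmd [ 0.003 -0.003  0.05 ] spin 0.004
```

View pics/j_scene.png

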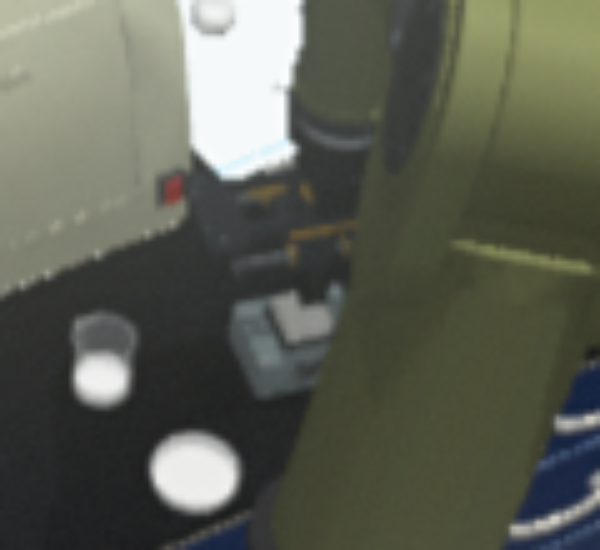

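View pics/j_top.png

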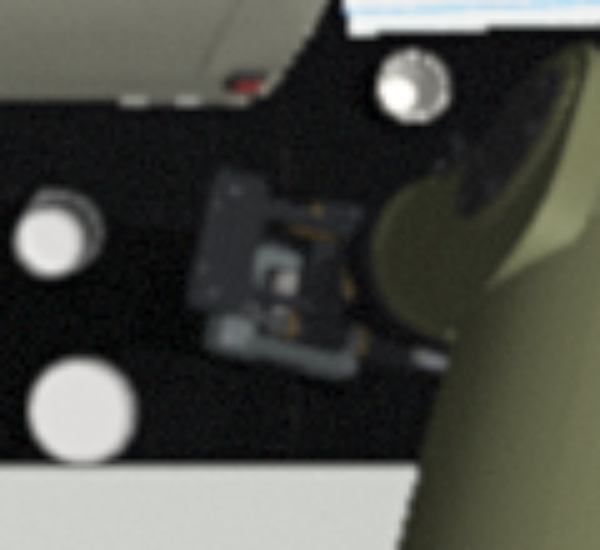

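The fingertips are over the square key and clear of the neighbouring objects. Pressing.

Emit:
drive_tool --rows '[[[0.002,-0.002,0.02,0,255],[0.003,-0.003,0.035,0,255],[0.003,-0.003,0.042,0,255],[0.003,-0.003,0.046,0,255],[0.003,-0.003,0.05,0,255],[0.003,-0.003,0.05,0,255]]]'

```text
time: 13.28
position: [0.4264, -0.3541, 0.0706]
tool_rot: [-2.481, -1.926, 0.0]
ft_force: [-1.9, 0.1, 4.1]
grip_width: 0.004
```

Emit:
drive_tool --rows '[[[0,0,0.003,0,255],[0,0,0.006,0,255],[0,0,0.009,0,255],[0,0,0.009,0,255]]]'

```text
time: 13.78
position: [0.4264, -0.3541, 0.0677]
tool_rot: [-2.481, -1.926, 0.0]
ft_force: [-2.2, 1.2, 3.1]
grip_width: 0.004
```

Emit:
drive_tool --rows '[[[0,0,0.003,0,255],[0,0,0.006,0,255],[0,0,0.006,0,255]]]'

```text
time: 14.15
position: [0.4269, -0.3544, 0.066]
tool_rot: [2.481, 1.926, 0.001]
ft_force: [-0.2, -0.0, 0.1]
grip_width: 0.004
```

Emit:
drive_tool --rows '[[[0,0,0.003,0,255],[0,0,0.005,0,255],[0,0,0.005,0,255]]]'

```text
time: 14.52
position: [0.427, -0.3545, 0.0648]
tool_rot: [2.481, 1.926, 0.0]
ft_force: [-1.1, 1.1, 3.6]
grip_width: 0.011
```

Emit:
drive_tool --rows '[[[0,0,0.002,0,255],[0,0,0.003,0,255],[0,0,0.003,0,255]]]'

```text
time: 14.9
position: [0.427, -0.3545, 0.0644]
tool_rot: [2.481, 1.926, 0.0]
ft_force: [-1.1, 1.5, 7.0]
grip_width: 0.004
```

Emit:
drive_tool --rows '[[[0,0,0.001,0,255],[0,0,0.002,0,255],[0,0,0.002,0,255]]]'

```text
time: 15.28
position: [0.427, -0.3545, 0.0644]
tool_rot: [2.481, 1.926, -0.0]
ft_force: [-2.7, 2.7, 11.2]
grip_width: 0.008
```

At the stop, 11 N. Retracting.

Emit:
drive_tool --rows '[[[0,0,-0.02,0,255],[0,0,-0.08,0,255],[0,0,-0.2,0,255],[0,0,-0.35,0,255],[0,0,-0.5,0,255],[0,0,-0.57,0,255],[0,0,-0.57,0,255],[0,0,-0.57,0,255]]]'

```text
time: 16.27
position: [0.426, -0.3539, 0.2332]
tool_rot: [-2.48, -1.926, 0.001]
ft_force: [-0.2, -0.4, 0.2]
grip_width: 0.006
```

Run:
```python
from h import *
go(.458,-.060,.235,192.5)
d=ctrl.get_image("wrist"); cv2.imwrite("pics/k.png",d["img"][100:220,180:420].repeat(3,0).repeat(3,1))
```

```text
pos [ 0.426  -0.3539  0.2332] camaz 165.6 tilt [-0.001  0.001] F [-0.24 -0.35  0.25] q7 1.9 t 16.275 w 0.005628899179402853
cmd [ 0.975 -0.14  -0.005] spin -0.149
```

View pics/k.png

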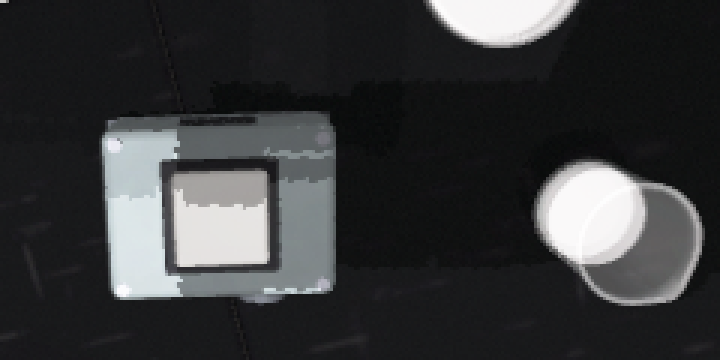

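The square key is down, with a dark recess all round it. Moving to the lamp box.

Emit:
drive_tool --rows '[[[0.14,-0.02,0,-0.03,255],[0.28,-0.04,0,-0.06,255],[0.42,-0.06,0,-0.09,255],[0.56,-0.08,0,-0.12,255],[0.7,-0.1,0,-0.15,255],[0.84,-0.12,0,-0.149,255],[0.94,-0.135,0,-0.149,255],[0.975,-0.14,0,-0.149,255],[0.975,-0.14,0,-0.149,255]]]'

```text
time: 17.45
position: [0.4582, -0.0604, 0.2339]
tool_rot: [-1.965, -2.451, 0.001]
ft_force: [-0.6, 0.6, 0.8]
grip_width: 0.006
```

Run:
```python
from h import *
print(ctrl.get_state()["joint_positions"])
d=ctrl.get_image("wrist"); cv2.imwrite("pics/l.png",d["img"])
g=d["img"][130:220,200:310].min(axis=2);m=(g>150).astype(np.uint8)
P=proj(d,np.array([.460,-.060,.06]));print(P)
for u,v in [P,P+[5,0],P+[0,5]]: print(onz(d,u,v,.06))
go(.460,-.060,.085,192.5)
```

```text
[ 0.9124609  -0.07121664 -0.79329091  1.87341139 -0.05186295  1.31890942
  1.92318378]
[252.44230488 175.88293094]
[ 0.46 -0.06  0.06]
[ 0.45887705 -0.05495394  0.06      ]
[ 0.46523219 -0.05883502  0.06      ]
pos [ 0.4582 -0.0614  0.2339] camaz -167.6 tilt [-0.001 -0.   ] F [ 0.05 -0.33  0.03] q7 1.92 t 17.5 w 0.008452279010522305
cmd [0.003 0.007 0.496] spin -0.0
```

View pics/l.png

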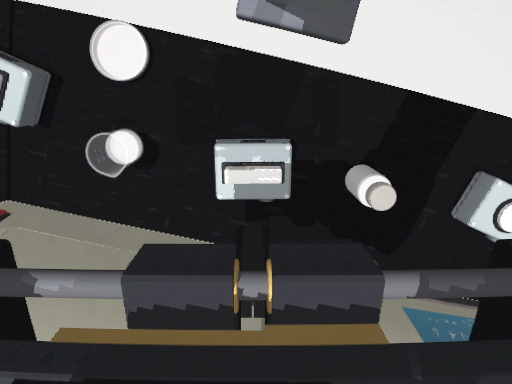

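The bar key is at (254,175) and lined up with the jaws, where I expected it. Going down.

Emit:
drive_tool --rows '[[[0.003,0.005,0.1,0,255],[0.003,0.005,0.2,0,255],[0.003,0.005,0.3,0,255],[0.003,0.005,0.38,0,255],[0.003,0.005,0.44,0,255],[0.003,0.005,0.48,0,255],[0.003,0.005,0.494,0,255],[0.003,0.005,0.494,0,255],[0.003,0.005,0.494,0,255]]]'

```text
time: 18.62
position: [0.4603, -0.0593, 0.0866]
tool_rot: [1.966, 2.449, 0.001]
ft_force: [-0.3, 0.3, -0.3]
grip_width: 0.006
```

Run:
```python
from h import *
go(.4595,-.060,.0715,192.5)
for n in ["scene"]:
    d=ctrl.get_image(n); u,v=proj(d,np.array([.46,-.06,.06])).astype(int)
    cv2.imwrite(f"pics/m_{n}.png",cv2.resize(d["img"][v-60:v+50,u-60:u+60],None,fx=5,fy=5))
```

```text
pos [ 0.4603 -0.0593  0.0866] camaz -167.5 tilt [ 0.001 -0.001] F [-0.32  0.28 -0.26] q7 1.78 t 18.625 w 0.005811537835941406
cmd [-0.002 -0.003  0.05 ] spin -0.0
```

View pics/m_scene.png

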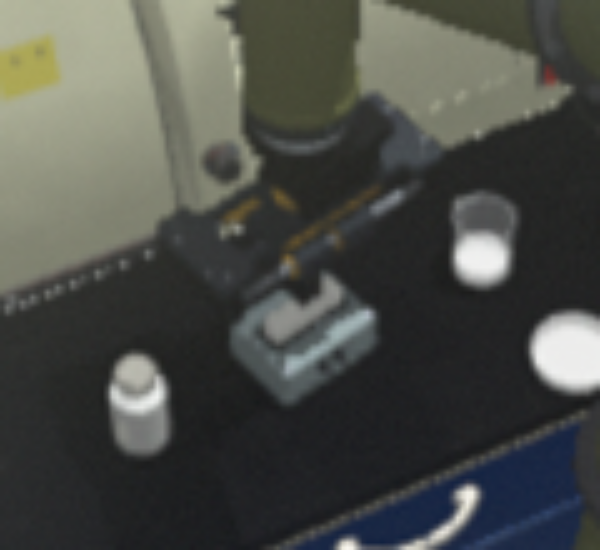

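The fingertips are over the middle of the bar key. Pressing.

Emit:
drive_tool --rows '[[[-0.002,-0.002,0.02,0,255],[-0.002,-0.003,0.035,0,255],[-0.002,-0.003,0.042,0,255],[-0.002,-0.003,0.046,0,255],[-0.002,-0.003,0.05,0,255],[-0.002,-0.003,0.05,0,255]]]'

```text
time: 19.42
position: [0.4587, -0.0601, 0.0708]
tool_rot: [-1.967, -2.449, 0.001]
ft_force: [-1.7, -0.3, 2.8]
grip_width: 0.007
```

Emit:
drive_tool --rows '[[[0,0,0.003,0,255],[0,0,0.006,0,255],[0,0,0.009,0,255],[0,0,0.009,0,255]]]'

```text
time: 19.92
position: [0.4591, -0.0599, 0.0681]
tool_rot: [1.967, 2.449, 0.001]
ft_force: [0.5, 0.4, -1.1]
grip_width: 0.009
```

Emit:
drive_tool --rows '[[[0,0,0.003,0,255],[0,0,0.006,0,255],[0,0,0.006,0,255]]]'

```text
time: 20.3
position: [0.4593, -0.0599, 0.0665]
tool_rot: [1.966, 2.449, 0.001]
ft_force: [-0.8, -0.1, 2.7]
grip_width: 0.005
```

Emit:
drive_tool --rows '[[[0,0,0.003,0,255],[0,0,0.005,0,255],[0,0,0.005,0,255]]]'

```text
time: 20.68
position: [0.4593, -0.0599, 0.065]
tool_rot: [1.967, 2.449, 0.001]
ft_force: [-0.0, 0.3, 2.3]
grip_width: 0.007
```

Emit:
drive_tool --rows '[[[0,0,0.002,0,255],[0,0,0.003,0,255],[0,0,0.003,0,255]]]'

```text
time: 21.05
position: [0.4593, -0.0599, 0.0644]
tool_rot: [1.967, 2.449, 0.0]
ft_force: [-0.3, 0.5, 5.7]
grip_width: 0.006
```

Emit:
drive_tool --rows '[[[0,0,0.001,0,255],[0,0,0.002,0,255],[0,0,0.002,0,255]]]'

```text
time: 21.42
position: [0.4593, -0.0599, 0.0643]
tool_rot: [1.967, 2.449, -0.0]
ft_force: [-3.1, 1.5, 11.2]
grip_width: 0.006
```

At the stop. Retracting, then a final look.

Emit:
drive_tool --rows '[[[0,0,-0.02,0,255],[0,0,-0.08,0,255],[0,0,-0.2,0,255],[0,0,-0.35,0,255],[0,0,-0.5,0,255],[0,0,-0.57,0,255],[0,0,-0.57,0,255],[0,0,-0.57,0,255]]]'

```text
time: 22.42
position: [0.4583, -0.06, 0.2337]
tool_rot: [-1.966, -2.449, 0.001]
ft_force: [0.6, -0.2, -0.1]
grip_width: 0.003
```

Run:
```python
from h import *
d=ctrl.get_image("wrist"); cv2.imwrite("pics/n.png",d["img"])
s=ctrl.get_image("scene");cv2.imwrite("pics/n_s.png",cv2.resize(s["img"][140:280,120:360],None,fx=3,fy=3,interpolation=cv2.INTER_CUBIC))
a=np.load("a_scene.npz")["img"]
df=cv2.absdiff(a,s["img"]).max(axis=2)
for nm,P in dict(s1=(.405,.326,.04),s2=(.443,.066,.04),flask=(.504,.351,.03),beaker=(.47,-.215,.03),petri=(.363,-.231,.015)).items():
    u,v=proj(s,np.array(P)).astype(int);print(nm,u,v,(df[v-9:v+9,u-8:u+8]>40).sum())
```

```text
s1 162 258 0
s2 230 219 52
flask 146 239 0
beaker 297 186 0
petri 316 208 152
```

View pics/n.png

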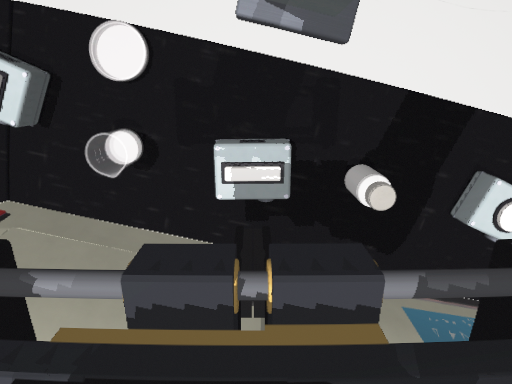

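View pics/n_s.png

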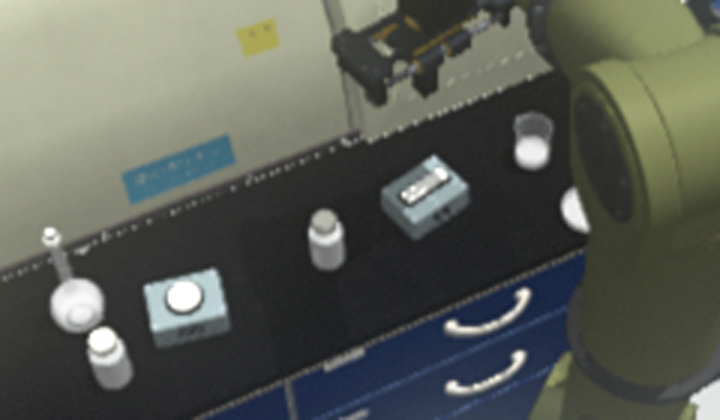

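The bar key is down in its recess at (253,174). The boxes and bystanders stand where they were: the differences at sample_2 (shadow) and petri dish (hidden by the arm) come from the view. Handing in.

Run:
```python
from h import *
print(ctrl.close_job())
```

```text
the job is handed in; nothing more can be done
None
```

I pressed the three keys in the safe order (round, square, bar) with closed fingertips, each slowly down to its stop. The job was handed in at about 22.5 s, with the tool well above the bench and touching nothing. It reported no verdict.

- **Force:** the readings after each move peaked at about 13 N (round), 11 N (square) and 11 N (bar). Force is only reported at the end of each move, so these are not continuous readings. Some mid-press readings were well below the expected 4 N, once slightly negative, so I relied on the height and the final rise in force.
- **Keys:** in all three presses the tool stopped at 64 mm, which puts the fingertips at about 50 mm, the fully-down height. The wrist pictures taken after each press show each key sunk into its recess.
- **Boxes and bystanders:** the last pictures show no visible shift of the water box, lamp box, bottles, flask, beaker or petri dish.
    - **Automatic check:** my scene comparison flagged sample_2 (a shadow) and the petri dish (hidden by the arm). Both look in place in the last wrist picture.
    - **Not checked at the end:** I did not re-measure the crucible or take a last full view of the gas box. Both looked undisturbed when last seen: the gas box just after its press, the crucible just before it.

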